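# Start the induction hob and set its power dial to the red line

### The arm

A 7-joint arm with a two-finger parallel gripper is mounted at the origin on the work surface. World frame = base frame: x ahead of the robot, y to its left, z up, the work surface at z = 0. Lengths are in m, angles in rad, forces in N, time in s.
With the tool pointing down it reaches from about 0.4 to 0.9 m from the base axis. Payload 5.6 kg.
Tool frame: the origin (TCP) lies at the very end of the fingers, on their centre line; the grasp point (between the pads) lies 19 mm behind it; z points along the fingers, y is the line along which they close (so a half turn about z gives the same grasp; the last joint's range is limited). The gripper opens to 92 mm and grips with 3 to 60 N. Pads are 20 mm wide; open, the fingers measure 128 mm over their backs; the gripper's body (75 mm by 189 mm) begins 69 mm behind the grasp point.
Start: joints at [1.246, 0.468, -0.012, 1.603, 0.006, 1.071, -0.056], TCP at [0.181, -0.624, 0.215] pointing down, gripper open.
Joint ranges: [-2.53, 2.53], [-0.31, 2.02], [-1.57, 1.55], [0.28, 2.44], [-1.29, 4.43], [0.15, 1.84], [-2.92, 2.92]. Speed limits (rad/s): [2.57, 2.57, 3.14, 3.14, 3.14, 3.14, 3.14].

### API

Orientations are given as a rotation vector (axis times angle).
In Python, from workcell import bot gives the robot as it stands. Calls block until the motion is done:
- bot.goto(position, orientation): joint-space move of the TCP to a pose.
- bot.line_to(position, frame=None, velocity=0.15, until_force=None): straight line of the TCP; frame=None keeps the orientation; velocity is the mean speed in m/s. With until_force (N) it stops when the force on the tool has changed by that much, and returns True; else False.
- bot.move_joints(angles): joint-space move.
- bot.command_gripper(opening, force=None): opening from 0.0 (shut) to 1.0 (fully open); force is the grip in N (None keeps the last); returns when the fingers have stopped.
- bot.hold(seconds).
- bot.solve_ik(position, orientation): joint angles nearest the present ones, or None.
- bot.read_state(): the state.
- bot.snapshot(name): name is "scene" or "top"; returns a dict with "pixels" (420x560x3 uint8, red, green, blue), "K" (3x3 intrinsics, pixels), "rvec" (rotation vector, rad) and "tvec" (3), from world to camera coordinates, as OpenCV has them. Camera axes: x right, y down, z forward; pixel columns grow to the right and rows downward; lengths in m; the calibration is good to about 2 mm. A picture is of the moment at which its call begins. There is no depth.
A pose or a line that the arm cannot do raises bot.PlanningError and nothing moves.
- bot.close_job(): hands the job in; it is judged then, once.
Trained networks look in a picture, given as the dict that the camera call returned (one of the last four; its "shot" number tells which), for a name from the list of things; names that differ only in an ending like _2 or _b are one class to them, and where a whole thing is asked for, a point or a joint stands for the part that bears it (a point fixed in the world has none). Each returns a list of dicts, best first, with "score" (0 to 1); they miss things now and then, are a little off and sometimes report something else, mostly with a low value. They report only what shows in the picture. A call takes as long as a camera call.
- bot.regions_of(query, picture): "pixels" (420x560 bool, what is visible of it) and "uv" ([column, row] in pixels, amid what is visible of it).
The state is a dict: "time": time; "q": joint angles; "dq": joint speeds; "joint_torque": joint torques, N m; "tcp_pos": TCP position; "ee_rot": TCP orientation; "force": force on the tool from outside, world axes, zero at the start; "torque": the same for the moment, N m; "gripper_width": opening from 0.0 (shut) to 1.0 (fully open); "grip_force": force on a finger pad.
Only numpy, scipy, OpenCV 4.12 (cv2) and the standard library are available. Lean on these libraries where they do the work, as an engineer would, in place of code of your own. Each camera call takes 0.05 s, during which the arm holds its last target. There are 200 camera calls.

### The job

The lidded saucepan is already standing on the induction hob. Switch the hob on by pressing its round green start button right down with a fingertip and letting it come up again; after that turn the black power dial clockwise, by pushing its raised bar round with a fingertip, until the white index line points at the long red line of the scale. Do not pinch the bar between the fingers, and leave the saucepan, mixing bowl, ramekin and palette knife where they are.

Things in the scene. Friction and masses are not known exactly. Their poses are not given: they have to be found in the camera images.
- hob: fixed portable induction hob, a steel box 400 mm deep (x) x 330 wide (y) with its control strip's top 65 mm above the worktop. Origin on the worktop under its centre; own x points from the control strip (near side) to the back, own y to the left as seen from the strip, z up. The control strip is the steel band from x -200 to -91 mm, the rest is black glass 4 mm higher. The dial's axis is at (-145, 70) mm, the start button at (-145, -90) mm in this frame
- dial_axis (a point): point on the dial's upright turning axis, at the height of the top of its skirt, 8 mm above the control strip. The dial is a black round skirt of 74 mm diameter and 8 mm height carrying a straight raised bar through its centre, 62 mm long, 12 mm wide and 22 mm high (top 30 mm above the strip). A white index line runs on the bar's top from the centre to one end and down to the skirt's edge. Nothing else stands up within 90 mm of the axis
- dial_index (a point): outer end of the white index line, on the dial skirt's top at its edge, 37 mm from the axis; it turns with the dial. The direction from dial_axis to this point is the direction of the bar's index half
- red_line (a point): fixed point on the hob where dial_index must come: 37 mm from the dial's axis, at the skirt's height, straight in line with the long red scale line, which is printed on the strip from 40 to 54 mm from the axis. The other nine scale lines are shorter and black, 30 degrees apart; the red line is the seventh, counted clockwise from the off line
- dial (a joint): dial angle in rad, 0 at the off line (index towards the near left corner), growing clockwise seen from above, stop at 4.71; the index is exactly at the red line at 3.142. It starts somewhere between 0 and 2.0. It turns freely except for a steady friction of 0.07 N m (about 3 N at the bar's end) and stays where it is left, with no clicks or spring
- start_top (a point): centre of the top of the round green start button, 26 mm diameter, standing 9 mm proud of the control strip; pressed straight down
- start (a joint): how far the start button is down, in m: 0 when up, 0.005 fully down. A spring brings it back; it takes about 1.5 N to start and 5 N to push fully down
- saucepan: closed steel saucepan with lid on the hob's glass, 170 mm diameter, 118 mm high to the top of the lid's knob, with a black stick handle along its own +x reaching 258 mm from its centre, 68 mm above its base. Origin: centre of its base. Leave alone
- mixing_bowl: steel mixing bowl, 210 mm diameter, 90 mm high, with a cream-coloured spatula leaning in it (to 132 mm high), on the worktop to the right of the hob. Origin: centre of its underside. Leave alone
- ramekin: white ceramic ramekin, 80 mm diameter, 48 mm high, on the worktop to the left of the hob's control strip. Origin: centre of its underside. Leave alone
- knife_handle (a point): palette knife lying on the worktop to the left of the hob, 320 mm long, with a wooden handle 115 mm long and 18 mm high, and a flat steel blade pointing away from the robot. This point: middle of the handle, 9 mm above the worktop. Leave alone

How it is judged:
On the way, in this order (a step that is already met when the one before it is completed fails the run):
1. the green start button is pressed down (value of joint start above 0.0035 m), for 0.05 s.
2. the start button has come up again (value of joint start below 0.001 m), for 0.05 s.
3. the dial's index is at the red line (distance between dial_index and red_line below 0.0035 m), for 0.2 s.
At the end, for the whole second after the job is handed in: the outer end of the dial's index line is within 3.5 mm (about 5 degrees) of the red line and the dial is at rest, the start button is up again, and saucepan, mixing bowl, ramekin and palette knife are within 12 mm of where they stood (distance between dial_index and red_line below 0.0035 m and velocity of joint dial between -0.05 and 0.05 rad/s and value of joint start below 0.001 m and distance of each of saucepan, mixing_bowl, ramekin, knife_handle from where it was at the start of the episode below 0.012 m); the robot touches nothing.
It fails at once if the dial's bar is pinched: fingers press on both of its flanks at once with more than 3 N each (contact force between the fingers and dial_c2 above 3 N and contact force between the fingers and dial_c3 above 3 N).
It fails at once if the saucepan, mixing bowl, ramekin or palette knife is shifted or lifted by more than 12 mm (distance of any of saucepan, mixing_bowl, ramekin, knife_handle from where it was at the start of the episode above 0.012 m).
It also fails if it takes over 48 s, if anything falls off the work surface, if the arm or the gripper's body presses on something with over 40 N, if the wrist force passes 120 N, or if a joint passes its speed limit or range.

## Working session

There is one attempt and no reset: what is moved stays moved. The work goes in short steps, each a Python script; the robot and the scene stay as the last script left them, time stands still between calls to the robot, and variables do not carry over. Pictures are saved under pics/ and viewed, at most 10 in all, crops included, and the job is handed in when it is done.

```bash
mkdir -p pics
cat > h.py <<'E'
import numpy as np, cv2
from workcell import bot
def ray(p,uv):
    R=cv2.Rodrigues(np.array(p["rvec"],float))[0]; t=np.array(p["tvec"],float).ravel()
    u=cv2.undistortPoints(np.array([[uv]],float),np.array(p["K"],float),None)[0,0]
    return -R.T@t, R.T@np.array([u[0],u[1],1.])
def at_z(p,uv,z):
    c,d=ray(p,uv); return c+d*(z-c[2])/d[2]
def proj(p,X):
    return cv2.projectPoints(np.array(X,float).reshape(-1,3),np.array(p["rvec"],float),np.array(p["tvec"],float),np.array(p["K"],float),None)[0][:,0]
def save(p,n): cv2.imwrite(f"pics/{n}.png",p["pixels"][:,:,::-1])
E
python3 - <<'E'
from h import *
np.set_printoptions(precision=4,suppress=True)
s=bot.read_state(); print(s["time"],s["tcp_pos"],s["ee_rot"])
for n in("top","scene"):
    p=bot.snapshot(n); save(p,n+"0"); print(n,ray(p,(280,210)),p["K"][0])
    for q,z in(("hob",.065),("dial",.08),("start",.074),("saucepan",.1),("dial_index",.073)):
        for r in bot.regions_of(q,p)[:2]: print(q,r["score"],r["uv"],r["pixels"].sum(),at_z(p,r["uv"],z))
E
```

```text
0.0 [ 0.1805 -0.6238  0.2136] [-3.1088 -0.4409  0.0006]
top (array([0.4668, 0.0053, 1.1007]), array([ 0.1204,  0.0064, -0.9927])) [427.7054   0.     280.3748]
hob 0.67 [275.9, 211.1] 16384 [0.59  0.022 0.065]
dial 0.8 [231.8, 232.2] 701 [0.5401 0.1283 0.08  ]
saucepan 0.93 [284.7, 154.7] 5382 [ 0.7214 -0.0027  0.1   ]
dial_index 0.94 [232.7, 233.9] 730 [0.5364 0.127  0.073 ]
dial_index 0.68 [275.0, 208.7] 16515 [0.595  0.0239 0.073 ]
scene (array([0.8936, 0.5717, 0.5859]), array([-0.3671, -0.7084, -0.6031])) [383.1684   0.     284.8074]
hob 0.76 [286.2, 271.1] 18568 [0.6515 0.1334 0.065 ]
hob 0.47 [291.1, 159.4] 3231 [ 0.4456 -0.2312  0.065 ]
dial 0.62 [335.8, 253.6] 847 [0.5522 0.1475 0.08  ]
start 0.45 [291.1, 159.9] 3131 [ 0.4547 -0.2149  0.074 ]
saucepan 0.92 [225.9, 227.3] 7727 [0.7195 0.0046 0.1   ]
```

View pics/top0.png

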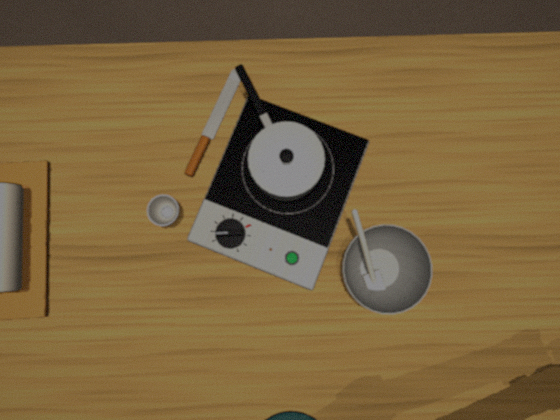

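View pics/scene0.png

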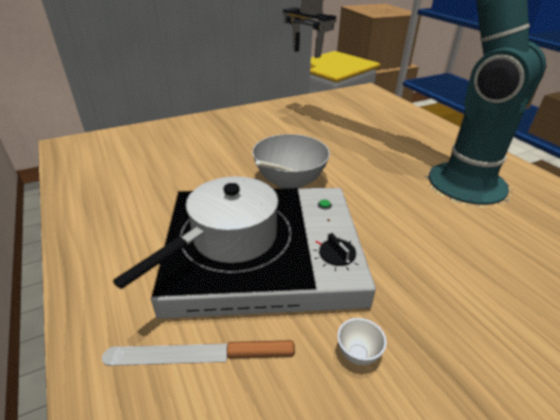

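The top view shows the dial near (231,232) with its index pointing left, the red line near (249,226) and the green button near (292,258). The pan handle and knife point away from the controls. Next I'll get the hob pose precisely.

```bash
cat >> h.py <<'E'
from scipy.optimize import least_squares
def hobpt(P,xy,z):
    c,s=np.cos(P[2]),np.sin(P[2]); xy=np.atleast_2d(xy)
    return np.c_[P[0]+c*xy[:,0]-s*xy[:,1],P[1]+s*xy[:,0]+c*xy[:,1],np.full(len(xy),z)]
def masks(p):
    a=p["pixels"].astype(int); r,g,b=a[...,0],a[...,1],a[...,2]
    return (g>r*1.5+20)&(g>b*1.3),(r>g*1.8+30)&(r>b*1.8+30)
E
python3 - <<'E'
from h import *
np.set_printoptions(precision=4,suppress=True)
P={}
for n in("top","scene"):
    p=bot.snapshot(n);P[n]=p; g,r=masks(p)
    for m,nm in((g,"green"),(r,"red")):
        k,l,st,c=cv2.connectedComponentsWithStats(m.astype(np.uint8))
        print(n,nm,[(st[i,4],c[i]) for i in range(1,k) if 3<st[i,4]<400][:8])
p=P["top"]
def near(m,uv,R):
    v,u=np.nonzero(m); k=np.hypot(u-uv[0],v-uv[1])<R; return np.array([u[k].mean(),v[k].mean()])
g,r=masks(p); G=near(g,(292,258),15); Rd=near(r,(249,226),8)
g2,r2=masks(P["scene"]); G2=near(g2,(325,204),12); R2=near(r2,(319,242),8)
print(G,Rd,G2,R2)
# corners of strip (top edge z .065): pixel near-left, near-right from hob mask
h=bot.regions_of("hob",p)[0]["pixels"]
box=cv2.minAreaRect(np.argwhere(h)[:,::-1].astype(np.float32)); print("box",box,cv2.boxPoints(box))
a=np.radians(135+180)  # red: off = near-left (hob dir (-1,+1)), clockwise 180 -> (1,-1)
rl=np.array([-.145,.07])+.047*np.array([1,-1])/np.sqrt(2)
def res(P_):
    return np.r_[(proj(p,hobpt(P_,[-.145,-.09],.073))[0]-G),(proj(p,hobpt(P_,rl,.065))[0]-Rd),
      (proj(P["scene"],hobpt(P_,[-.145,-.09],.072))[0]-G2),(proj(P["scene"],hobpt(P_,rl,.065))[0]-R2)]
s=least_squares(res,[.65,.03,-.35]); print(s.x,s.fun)
Q=s.x; np.save("hob.npy",Q)
print("dial",hobpt(Q,[-.145,.07],.073),"btn",hobpt(Q,[-.145,-.09],.074))
V=[]
for n,(x0,y0,w,h_) in(("top",(180,190,140,105)),("scene",(290,190,90,90))):
    im=P[n]["pixels"][:,:,::-1].copy(); S=5 if n=="top" else 6
    cr=cv2.resize(im[y0:y0+h_,x0:x0+w],None,fx=S,fy=S,interpolation=cv2.INTER_CUBIC)
    ang=np.linspace(0,2*np.pi,60)
    for X in(hobpt(Q,np.c_[-.145+.037*np.cos(ang),.07+.037*np.sin(ang)],.073),hobpt(Q,np.c_[-.145+.013*np.cos(ang),-.09+.013*np.sin(ang)],.074),hobpt(Q,[[-.2,.165],[-.2,-.165],[-.091,-.165],[-.091,.165]],.065)):
        cv2.polylines(cr,[np.int32((proj(P[n],X)-[x0,y0]+.5)*S)],True,(255,0,255),1)
    V.append(cr)
V=[cv2.resize(v,(int(v.shape[1]*400/v.shape[0]),400)) for v in V]
o=np.hstack(V); o=cv2.resize(o,None,fx=min(1,800/o.shape[1]),fy=min(1,800/o.shape[1])); cv2.imwrite("pics/fit.png",o)
E
```

```text
top green [(np.int32(88), array([291.5, 257.5]))]
top red []
scene green [(np.int32(57), array([324.4561, 203.1053]))]
scene red []
[291.5 257.5] [247.5 225.5] [324.4561 203.1053] [nan nan]
box ((278.076416015625, 190.6723175048828), (135.45851135253906, 160.84945678710938), 21.09234046936035) [[185.9423 241.3348]
 [243.8275  91.2621]
 [370.2105 140.0098]
 [312.3253 290.0826]]<stdin>:11: RuntimeWarning: Mean of empty slice.
  ret = ret.dtype.type(ret / rcount)
Traceback (most recent call last):
ValueError: Residuals are not finite in the initial point.
```

```bash
cat > fit.py <<'E'
from h import *
np.set_printoptions(precision=4,suppress=True)
P={n:bot.snapshot(n) for n in("top","scene")}
def wc(p,uv,R,kind):
    a=p["pixels"].astype(float); r,g,b=[a[...,i] for i in range(3)]
    w=(r-np.maximum(g,b)*1.15) if kind=="r" else g-np.maximum(r,b)*1.15
    yy,xx=np.mgrid[:420,:560]; w=np.where((np.hypot(xx-uv[0],yy-uv[1])<R),np.clip(w-8,0,None),0)
    return np.array([(w*xx).sum(),(w*yy).sum()])/w.sum()
G,Rd=wc(P["top"],(292,258),12,"g"),wc(P["top"],(248,226),7,"r")
G2,R2=wc(P["scene"],(325,203),12,"g"),wc(P["scene"],(319,242),7,"r")
print(G,Rd,G2,R2)
# dark skirt in top view
rg=bot.regions_of("dial",P["top"])[0]["pixels"]; g=P["top"]["pixels"].mean(2)
D=np.array(cv2.minEnclosingCircle(np.argwhere(rg)[:,::-1].astype(np.float32))[0]); print("Dcircle",D)
rl=np.array([-.145,.07])+.047*np.array([1,-1])/np.sqrt(2)
def res(Q):
    f=lambda n,xy,z:proj(P[n],hobpt(Q,xy,z))[0]
    return np.r_[f("top",[-.145,-.09],.073)-G,f("top",rl,.065)-Rd,f("scene",[-.145,-.09],.071)-G2,f("scene",rl,.065)-R2]
s=least_squares(res,[.65,.03,-.35]); Q=s.x; print(Q,s.fun); np.save("hob.npy",Q)
print("dial",hobpt(Q,[-.145,.07],.073),"btn",hobpt(Q,[-.145,-.09],.074))
V=[]
for n,(x0,y0,w,h_) in(("top",(180,190,140,105)),("scene",(290,190,90,90))):
    S=6; cr=cv2.resize(P[n]["pixels"][y0:y0+h_,x0:x0+w,::-1],None,fx=S,fy=S,interpolation=cv2.INTER_CUBIC)
    t=np.linspace(0,2*np.pi,60); C=np.c_[np.cos(t),np.sin(t)]
    for X in(hobpt(Q,[-.145,.07]+.037*C,.073),hobpt(Q,[-.145,-.09]+.013*C,.074),hobpt(Q,[[-.2,.165],[-.2,-.165],[-.091,-.165],[-.091,.165]],.065)):
        cv2.polylines(cr,[np.int32((proj(P[n],X)-[x0,y0]+.5)*S)],True,(255,0,255),1)
    V.append(cv2.resize(cr,(int(cr.shape[1]*340/cr.shape[0]),340)))
o=np.hstack(V); cv2.imwrite("pics/fit.png",o[:, :800])
E
python3 fit.py
```

```text
[291.5186 257.5084] [247.6949 225.4066] [324.4181 202.8693] [318.2045 242.3387]
Dcircle [229.8628 233.0288]
[ 0.6451  0.0141 -0.3976] [-0.0596  0.0681  0.0104  0.1899 -0.0913  0.0361 -0.1343  0.0813]
dial [[0.5385 0.1348 0.073 ]] btn [[ 0.4765 -0.0127  0.074 ]]
```

View pics/fit.png

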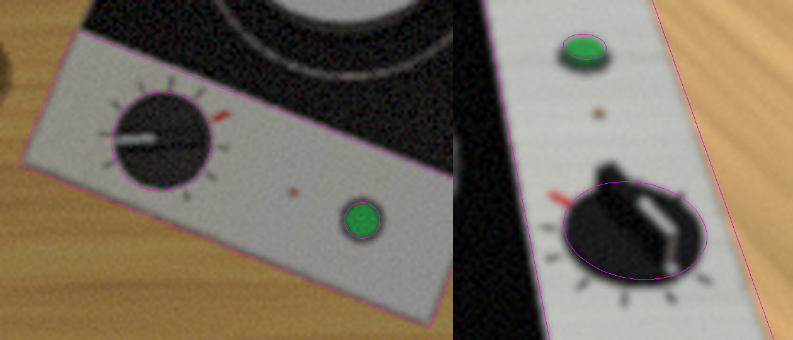

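The fit is sub-pixel, and the index lies at a world angle of about 93°. I'll press the button first, with the fingers shut.

```bash
cat >> h.py <<'E'
from scipy.spatial.transform import Rotation as Ro
def down(psi): return (Ro.from_euler("z",psi,degrees=True)*Ro.from_rotvec([np.pi,0,0])).as_rotvec()
def u(a): return np.array([np.cos(np.radians(a)),np.sin(np.radians(a))])
Q=np.load("hob.npy"); DIAL=hobpt(Q,[-.145,.07],.073)[0]; BTN=hobpt(Q,[-.145,-.09],.074)[0]
def tool(phi,r,d,z): # tool centre beside the bar's index half, ccw side
    return np.r_[DIAL[:2]+r*u(phi)+d*u(phi+90),z]
E
python3 - <<'E'
from h import *
np.set_printoptions(precision=3,suppress=True)
p=bot.snapshot("top")
a=at_z(p,(216.4,233.2),.08)[:2]-DIAL[:2]; print("idx",np.degrees(np.arctan2(a[1],a[0])),np.hypot(*a))
for phi in(96,10,-68): print(bot.solve_ik(tool(phi,.022,.022,.08),down(phi+90)))
bot.command_gripper(0.0)
bot.goto([BTN[0],BTN[1],.20],down(110))
bot.line_to([BTN[0],BTN[1],.085])
print(bot.line_to([BTN[0],BTN[1],.064],velocity=.02,until_force=9))
s=bot.read_state();print(s["tcp_pos"],s["force"]); bot.hold(.15)
s=bot.read_state();print(s["tcp_pos"],s["force"])
bot.line_to([BTN[0],BTN[1],.13]); s=bot.read_state();print(s["time"],s["force"],s["gripper_width"])
E
```

```text
idx 89.82464829776994 0.030350005977578275
[ 0.452  0.791 -1.102  1.931  0.862  0.99   0.612]
[ 0.289  0.709 -0.856  1.837  0.671  0.912 -0.707]
[ 0.209  0.624 -0.636  1.843  0.487  0.835 -1.859]
True
[ 0.477 -0.013  0.069] [-1.142 -0.833  6.563]
[ 0.477 -0.013  0.069] [-1.466 -0.906  7.813]
7.1167 [ 0.318 -0.236 -0.661] 0.004490903633173749
```

```bash
cat > push.py <<'E'
from h import *
def push(a,b,r=.022,d=.016,gap=.008,z=.079,n=12.):
    """lower beside the bar at angle a (with gap), close up, sweep clockwise to b, back off, lift"""
    bot.goto(tool(a,r,d+gap,.14),down(a+90))
    if bot.line_to(tool(a,r,d+gap,z),velocity=.08,until_force=6): print("blocked",bot.read_state()["tcp_pos"]); return
    bot.line_to(tool(a,r,d,z),velocity=.04)
    for f in np.linspace(a,b,int(np.ceil((a-b)/n))+1)[1:]:
        bot.line_to(tool(f,r,d,z),frame=down(f+90),velocity=.04)
        s=bot.read_state(); F=s["force"][:2]
        print(round(f,1),round(s["time"],2),"tang %.1f rad %.1f z %.1f"%(F@u(f+90),F@u(f),s["force"][2]))
        if np.hypot(*F)>25: print("STOP"); break
    bot.line_to(tool(f,r,d+gap,z),velocity=.06); bot.line_to(tool(f,r,d+gap,.15))
E
python3 - <<'E'
from push import *
push(94,-58)
bot.goto([.42,-.1,.3],down(100))
p=bot.snapshot("top"); q=bot.snapshot("scene"); print(bot.read_state()["time"])
a=cv2.resize(p["pixels"][205:260,200:265,::-1],None,fx=6,fy=6,interpolation=cv2.INTER_CUBIC)
b=cv2.resize(q["pixels"][215:270,300:365,::-1],None,fx=6,fy=6,interpolation=cv2.INTER_CUBIC)
cv2.imwrite("pics/after1.png",np.hstack([a,b]))
E
```

```text
82.3 9.5 tang 1.1 rad -0.8 z -0.1
70.6 9.85 tang 1.8 rad -1.7 z -0.4
58.9 10.2 tang 2.1 rad 0.8 z -1.1
47.2 10.55 tang 2.1 rad 1.0 z -1.4
35.5 10.9 tang 3.0 rad 2.2 z -0.0
23.8 11.25 tang 3.1 rad 2.7 z 0.0
12.2 11.6 tang 3.4 rad 2.4 z 0.6
0.5 11.95 tang 1.9 rad 1.2 z 0.3
-11.2 12.3 tang 2.3 rad 1.6 z 0.5
-22.9 12.65 tang 1.9 rad 1.6 z 0.4
-34.6 13.0 tang 1.7 rad 1.3 z 0.3
-46.3 13.35 tang 1.4 rad 2.0 z 1.1
-58.0 13.7 tang 1.6 rad 1.4 z 0.7
16.25
```

View pics/after1.png

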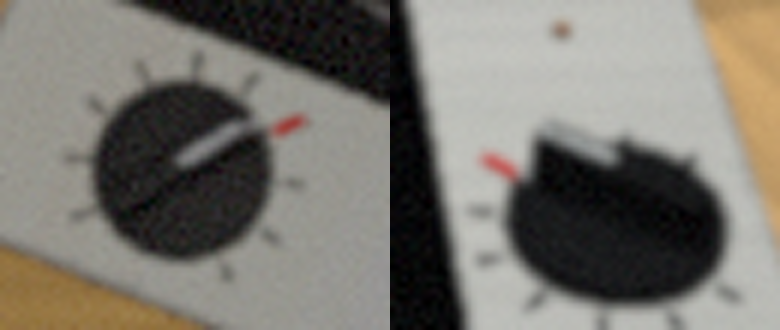

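The index now sits just short of the red line, about 5–9° away. I'll measure it numerically by template-matching the white line in both views.

```bash
cat > meas.py <<'E'
from h import *
from scipy.ndimage import map_coordinates, gaussian_filter
RED=np.degrees(Q[2])-45
def meas(lo=-110,hi=-30,N=3):
    out={}
    for n in("top","scene"):
        im=np.mean([bot.snapshot(n)["pixels"].mean(2) for _ in range(N)],0); p=bot.snapshot(n)
        A=np.arange(lo,hi,.25); r=np.linspace(.002,.030,30)
        # best over small axis offset (calibration) perpendicular handled by dx,dy search
        best=[]
        for dx in np.arange(-.003,.0031,.001):
            for dy in np.arange(-.003,.0031,.001):
                X=np.array([[np.r_[DIAL[:2]+[dx,dy]+k*u(a),.095] for k in r] for a in A])
                uv=proj(p,X); v=map_coordinates(gaussian_filter(im,.5),[uv[:,1],uv[:,0]],order=1).reshape(len(A),-1).mean(1)
                i=v.argmax(); best.append((v[i],A[i],dx,dy))
        best.sort(reverse=True); 
        # plain line fit on white pixels close to the bar top
        X=np.array([np.r_[DIAL[:2]+[x,y],.095] for x in np.arange(-.03,.0301,.0005) for y in np.arange(-.03,.0301,.0005)])
        uv=proj(p,X); v=map_coordinates(im,[uv[:,1],uv[:,0]],order=1); D=X[:,:2]-DIAL[:2]
        ang=np.degrees(np.arctan2(D[:,1],D[:,0])); R=np.hypot(*D.T)
        k=(np.abs(ang-best[0][1])<45)&(R<.028)|(R<.005); w=np.clip(v-95,0,None)*k
        m=(w[:,None]*D).sum(0)/w.sum(); C=np.cov(D.T,aweights=w); e=np.linalg.eigh(C)[1][:,1]
        if e@u(best[0][1])<0: e=-e
        out[n]=np.degrees(np.arctan2(e[1],e[0])); print(n,"template",[np.round(b,4).tolist() for b in best[:2]],"pca %.1f"%out[n],"mean",m)
    print("red",RED)
    return out
E
python3 -c "
from meas import *
meas()"
```

```text
top template [[111.7665, -61.0, 0.002, -0.002], [111.5082, -59.75, 0.002, -0.003]] pca -59.6 mean [ 0.00848065 -0.01370302]
scene template [[168.7277, -103.75, 0.003, -0.003], [167.7098, -100.25, 0.002, -0.003]] pca 166.7 mean [-0.00540757 -0.01808189]
red -67.78187250241285
```

Run:
```python
from push import *
from meas import *
push(-54,-65.5)
bot.goto([.42,-.1,.3],down(60))
meas(); print(bot.read_state()["time"])
p=bot.snapshot("top"); q=bot.snapshot("scene")
a=cv2.resize(p["pixels"][205:260,200:265,::-1],None,fx=6,fy=6,interpolation=cv2.INTER_CUBIC)
b=cv2.resize(q["pixels"][215:270,300:365,::-1],None,fx=6,fy=6,interpolation=cv2.INTER_CUBIC)
cv2.imwrite("pics/after2.png",np.hstack([a,b]))
```

```text
-65.5 19.83 tang 1.7 rad -0.0 z 0.5
top template [[115.0704, -65.75, 0.001, -0.001], [114.8597, -64.5, 0.001, -0.002]] pca -65.9 mean [ 0.00676359 -0.01383503]
scene template [[164.6281, -107.5, 0.003, -0.003], [164.0473, -104.75, 0.002, -0.003]] pca -17.9 mean [-0.00671183 -0.01778962]
red -67.78187250241285
22.325
```

View pics/after2.png

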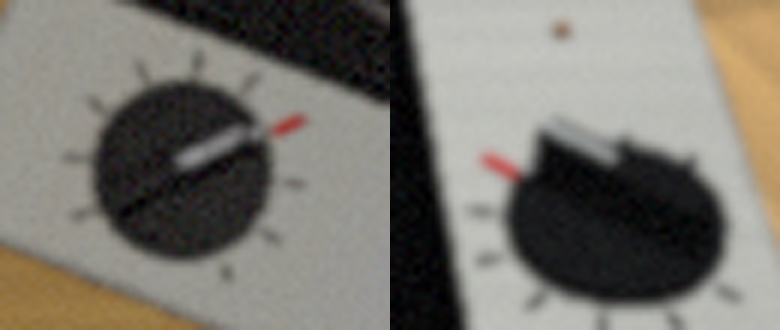

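The index is about 2° short of the red line, which is already within tolerance. There's plenty of time for one small nudge to centre it.

Run:
```python
from push import *
from meas import *
push(-60,-67.3)
bot.goto([.42,-.1,.3],down(60))
r=meas(); print(bot.read_state()["time"])
if abs(r["top"]-RED)<3: bot.hold(.5); print(bot.close_job())
```

```text
-67.3 25.17 tang 2.0 rad -1.2 z 0.4
top template [[111.2896, -69.25, 0.002, -0.003], [111.0412, -70.0, 0.002, -0.002]] pca -67.7 mean [ 0.00699854 -0.01585634]
scene template [[165.0118, -110.0, 0.003, -0.003], [164.3941, -109.0, 0.002, -0.003]] pca 160.1 mean [-0.00746705 -0.01740864]
red -67.78187250241285
27.6917
the job is handed in; nothing more can be done
None
```

The start button was pressed fully down and released. The dial index measures within about 1.5° of the red line (5° allowed), the saucepan, mixing bowl, ramekin and palette knife weren't knowingly touched (positions not re-measured), and the job was handed in at about 28 s.

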